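# Let a ratchet bench press down onto a sample jar

### The job

The small bench press is wound up, and a pawl in its ratchet wheel holds the ram. Throw the pawl right over so that it lies back clear of the wheel, then turn the crank backward (toward the robot) until the foot of the ram bears gently but firmly on the jar's lid, with a press of about 10 N. Do not force the crank against the pawl or crush the jar, let go of the press at the end, and leave everything else as it is.

Things in the scene. Friction and masses are not known exactly. Their poses are not given: they have to be found in the camera images.
- press: Grey bench press bolted to the bench: base plate 165 x 130 x 16 mm, column at the back, overhanging head (56 mm wide, top 203 mm above the bench). Origin on the bench under the crank axis; its x axis points from the jar to the column (away from the robot), y to the left (side of the ratchet wheel and pawl), z up; the crank is on its -y side.
- crank_axis (a point): Point on the level crank axis (which runs along the press's y axis, 175 mm above the bench), abreast of the middle of the crank handle.
- crank_handle (a point): Middle of the free length of the black round crank handle, 14 mm thick, lying along the press's y axis, free for 60 mm (30 mm either side of this point), with a thin collar at its outer end. It does not turn on the crank, so it must be able to turn in the grip. It circles crank_axis at a radius of 60 mm, in the plane of the press's x and z.
- crank (a joint): Turn of the crank and ratchet wheel, rad. It grows when turned backward: the handle goes over the top toward the press's -x (the robot) and the ram comes down, 24 mm per rad. At 0 the handle leans 0.6 rad from upright toward +x (at 0.6 it is upright); range -0.2 to 1.7. It starts between 0 and 0.33. Sticky friction of about 0.25 N m (4 N at the handle, 5 or 6 N when gripped) keeps it wherever it is left. With the pawl in, the wheel has at most about 0.4 rad of play backward.
- pawl_handle (a point): Middle of the free length of the black round handle that sticks out sideways from the pawl's nose, 12 mm thick, along the press's y axis, free from 29 mm inward to 24 mm outward of this point. It circles pawl_hinge at a radius of 57 mm.
- pawl_hinge (a point): Point on the pawl's hinge axis (along the press's y axis, 227 mm above the bench), abreast of pawl_handle.
- pawl (a joint): Angle of the pawl, rad. About -0.05 to 0.2: its nose lies in the teeth on top of the wheel, pointing to the press's +x; it grows as the nose is lifted up and over toward -x (the robot); 2.2: lying back against its stop. Held only by its own weight (80 g): it falls back into the teeth if let go below about 1.4 and lies back by itself above about 1.5.
- foot (a point): Centre of the flat underside of the ram's steel foot (50 mm disc), 120 to 128 mm above the bench at the start. Under it on a wood block stands a white jar with a yellow screw lid, 68 mm across, 73 mm high, within 10 mm of the ram's axis. The block's height differs each time: the lid is 95 to 107 mm above the bench, its height is not measured, and touching it must be felt.
- ram: Upright steel ram, 22 mm square, foot at its lower end; origin at the foot's underside; weighs 2 to 3.5 N. Once the foot touches the lid the pull at the handle climbs steeply: each N beyond that of free turning adds about 2.5 N on the lid. When the crank is let go its friction keeps up to about 12 N there. More than 25 N on the lid crushes the jar.
- tape: Bystander: brown packing tape roll, 102 x 48 mm, origin under its centre.
- stamp: Bystander: upright office stamp, 32 x 60 x 88 mm.
- counter: Bystander: round hand tally counter, 77 x 47 x 26 mm.
- blue_tape: Bystander: small roll of tape, 56 x 19 mm.

How it is judged:
By the outcome, as a careful person would: the job done as asked, in the order asked, and still so for the second after the job is handed in, with the robot touching nothing.
It also fails if it takes over 67 s, if anything falls off the work surface, if the arm or the gripper's body presses on something with over 40 N, if the wrist force passes 120 N, or if a joint passes its speed limit or range.

### The arm

A 6-joint arm with a two-finger parallel gripper is mounted at the origin on the work surface; the furniture and walls round the work are solid. World frame = base frame: x ahead of the robot, y to its left, z up, the work surface at z = 0. Lengths are in m, angles in rad, forces in N, time in s.
With the tool pointing down it reaches from about 0.35 to 0.85 m from the base axis. Payload 8.1 kg.
Tool frame: the origin (TCP) lies at the very end of the fingers, on their centre line; the grasp point (between the pads) lies 19 mm behind it; x points along the fingers, y is the direction in which the jaws open and shut, and the axes are right-handed (so a half turn about x gives the same grasp; the last joint's range is limited). The gripper opens to 85 mm and grips with 20 to 120 N. Pads are 22 mm wide; open, the fingers measure 114 mm over their backs; the gripper's body (76 mm by 85 mm) begins 54 mm behind the grasp point. The pads swing forward as they close: fully open they stand 13 mm farther back than shut.
Start: joints at [1.084, 0.13, 1.488, -0, 1.523, -0.085], TCP at [0.235, 0.552, 0.194] pointing down, gripper open.
Joint ranges: [-2.96, 2.96], [-0.89, 2.26], [0.02, 2.5], [-1.34, 4.48], [0, 2.73], [-2.66, 2.66]. Speed limits (rad/s): [2.39, 2.39, 2.79, 3.14, 3.14, 3.14].

### API

Orientations are given as a unit quaternion [w, x, y, z].
In Python, from cell import read_state, vision, job gives the robot as it stands.
- The arm moves only by the tool step_arm, never from a script. Its argument "targets" is a list of rows, each an object of numbers: "dx", "dy", "dz": the shift along the tool's x, y, z in m; "ax", "ay", "az": the turn, a rotation vector about the tool's x, y, z in degrees; "gripper": the finger opening in m, from 0 to 0.0854. In form: [{"dx": .., "dy": .., "dz": .., "ax": .., "ay": .., "az": .., "gripper": ..}, ...]. A call has 1 to 5 rows; each row is the pose to reach, as a shift and turn from the pose commanded when the call began, along the tool's axes at that moment; what a row does not reach only later rows make up. A row lasts 1/12 s, in which the tool goes at most 41.7 mm and 7.16 degrees, less where a joint would pass 70% of its speed; a pose out of reach is approached as far as the arm can. A call with a gripper value outside its range is refused whole. The fingers move at their own pace and stop on an object; "squeeze" is the grip in N (left out, the last holds). Time passes only in rows, so rows that repeat a pose let the fingers close. It gives the time, the measured TCP pose, the force and the opening at its end, in the units of the state.
- read_state(): the state, without advancing time (a new reading comes with each control period).
- vision.get_image(name): name is "scene" or "top"; returns (picture, depth): 384x512x3 uint8, blue, green, red; 384x512 float32, m along the optical axis (not along the pixel's ray), 0 where there is no reading.
- vision.camera_info(name): a dict with "mtx" (3x3 intrinsics, pixels), "R" (3x3) and "t" (3): a world point X has camera coordinates R X + t. Camera axes: x right, y down, z forward; pixel columns grow to the right and rows downward; lengths in m; the calibration is good to about 2 mm. A picture is of the moment at which its call begins. camera_info takes no time and is no camera call.
- job.close_job(): hands the job in, once; it reports no verdict.
The state is a dict: "time": time; "qpos": joint angles; "joint_velocities": joint speeds; "joint_efforts": joint torques, N m; "tool_pos": TCP position; "tool_rot": TCP orientation; "force": force on the tool from outside, world axes, zero at the start; "ft_torque": the same for the moment, N m; "grip_width": finger opening in m.
Only numpy, scipy, OpenCV 4.12 (cv2) and the standard library are available. Lean on these libraries where they do the work, as an engineer would, in place of code of your own. Each camera call takes 0.05 s, during which the arm holds its last target. There are 200 camera calls.

## Working session

There is one attempt and no reset: what is moved stays moved. The work goes in short steps, Python scripts to look and compute and a tool call to move; the robot and the scene stay as the last step left them, time stands still between calls to the robot, and variables do not carry over. Pictures are saved under pics/ and viewed, about 8 in all and at most 12, crops included, and the job is handed in when it is done.

Besides the shell and the picture viewer there is one more tool, called after "Emit:" as name(argument=value, ...), one argument or row to a line, values as JSON. step_arm: Moves the arm, as the interface text tells. Its arguments: {"type":"object","properties":{"targets":{"type":"array","items":{"type":"object","properties":{"dx":{"type":"number"},"dy":{"type":"number"},"dz":{"type":"number"},"ax":{"type":"number"},"ay":{"type":"number"},"az":{"type":"number"},"gripper":{"type":"number"}}}},"squeeze":{"type":"number"}},"required":["targets"]}

```bash
mkdir -p pics; python3 - <<'E'
from cell import read_state, vision
import cv2,numpy as np
s=read_state();print({k:np.round(v,3).tolist() for k,v in s.items()})
for n in("scene","top"):
    im,d=vision.get_image(n);c=vision.camera_info(n)
    cv2.imwrite(f"pics/{n}0.png",im);np.save(f"pics/{n}0.npy",d)
    print(n,np.round(c["mtx"],1).tolist(),np.round(c["R"],3).tolist(),np.round(c["t"],3).tolist(),"cam",np.round(-c["R"].T@c["t"],3))
a=cv2.imread("pics/scene0.png");b=cv2.imread("pics/top0.png")
E
```

```text
{'time': 0.0, 'qpos': [1.084, 0.131, 1.489, 0.0, 1.523, -0.085], 'joint_velocities': [0.001, -0.001, -0.0, 0.001, -0.001, -0.002], 'joint_efforts': [0.001, -56.938, -50.057, -0.0, 0.014, 0.0], 'tool_pos': [0.234, 0.552, 0.193], 'tool_rot': [0.693, 0.14, 0.693, -0.142], 'force': [0.133, 0.096, 0.685], 'ft_torque': [0.066, -0.05, -0.023], 'grip_width': 0.085}
scene [[358.7, 0.0, 261.4], [0.0, 358.7, 193.1], [0.0, 0.0, 1.0]] [[-0.578, 0.816, -0.024], [0.419, 0.271, -0.867], [-0.7, -0.511, -0.498]] [0.092, -0.202, 1.557] cam [1.229 0.776 0.603]
top [[386.1, 0.0, 251.7], [0.0, 386.1, 189.7], [0.0, 0.0, 1.0]] [[-0.013, -0.999, -0.031], [-0.984, 0.018, -0.176], [0.176, 0.028, -0.984]] [0.312, 0.588, 0.9] cam [0.424 0.276 0.998]
```

View pics/scene0.png

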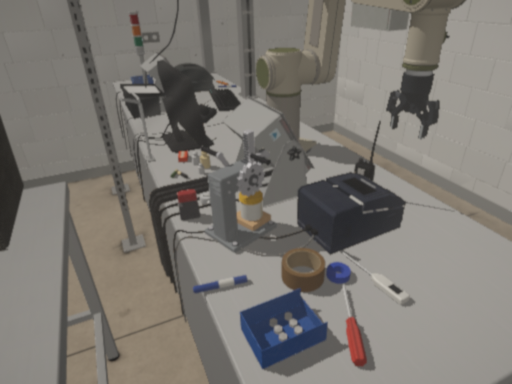

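View pics/top0.png

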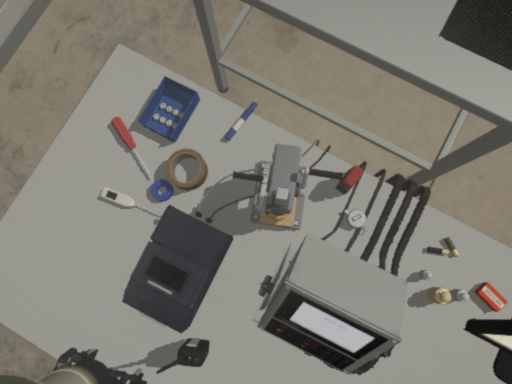

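Scene camera: the press is at about (240,195), seen from behind and to its left. Top camera: press at (283,185), pawl handle near (247,177), crank handle near (325,175). I'll zoom in.

```bash
python3 - <<'E'
import cv2,numpy as np
a=cv2.imread("pics/scene0.png")[120:250,185:305];b=cv2.imread("pics/top0.png")[130:240,220:360]
def up(i,x0,y0,k):
    o=cv2.resize(i,None,fx=k,fy=k,interpolation=cv2.INTER_CUBIC)
    for v in range(0,i.shape[1],20): cv2.putText(o,str(x0+v),(v*k,10),0,.35,(0,0,255));cv2.line(o,(v*k,12),(v*k,18),(0,0,255))
    for v in range(0,i.shape[0],20): cv2.putText(o,str(y0+v),(0,v*k+4),0,.35,(0,0,255))
    return o
A=up(a,185,120,4);A=cv2.copyMakeBorder(A,0,600-A.shape[0],0,0,0) if A.shape[0]<600 else A
cv2.imwrite("pics/c1.png",up(a,185,120,4));cv2.imwrite("pics/c2.png",up(b,220,130,5))
E
cat > h.py <<'E'
import numpy as np
from cell import vision
def ray(n,px):
    c=vision.camera_info(n);R=c["R"];o=-R.T@c["t"]
    d=R.T@np.linalg.inv(c["mtx"])@np.array([px[0],px[1],1.]);return o,d
def onz(n,px,z):
    o,d=ray(n,px);return o+d*(z-o[2])/d[2]
def proj(n,X):
    c=vision.camera_info(n);p=c["mtx"]@(c["R"]@np.array(X)+c["t"]);return p[:2]/p[2]
def atdepth(n,px,D):
    o,d=ray(n,px);return o+d*D[int(px[1]),int(px[0])]
E
```

```text
(no output)
```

View pics/c1.png

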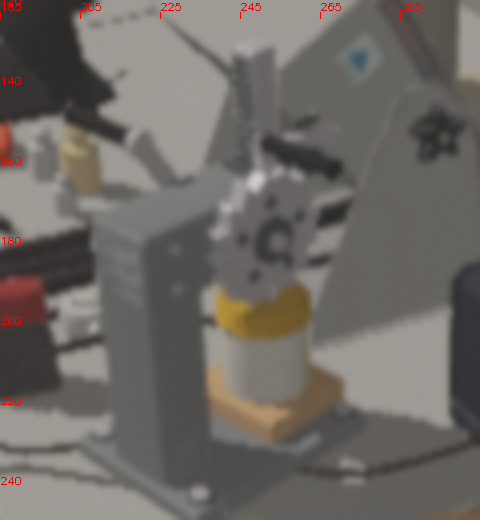

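View pics/c2.png

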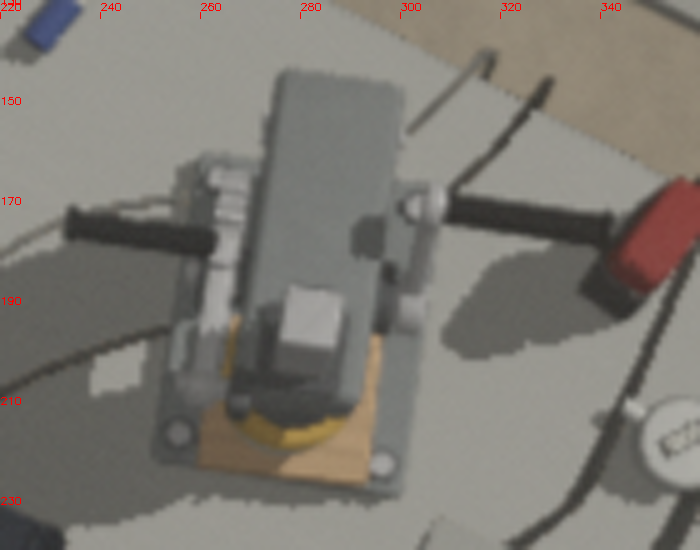

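Ends of the handles (px), pawl handle: top (234,174)-(262,178), scene (251,154)-(270,162). Crank handle: top (308,171)-(341,176), scene (217,154)-(201,149). I'll triangulate these.

```bash
python3 - <<'E'
from h import *
import numpy as np
Ds=np.load("pics/scene0.npy");Dt=np.load("pics/top0.npy")
def tri(pt,ps):
    o1,d1=ray("top",pt);o2,d2=ray("scene",ps)
    k=np.linalg.lstsq(np.c_[d1,-d2],o2-o1,rcond=None)[0]
    a=o1+k[0]*d1;b=o2+k[1]*d2;return (a+b)/2,np.linalg.norm(a-b)
for n,p,s in [("pawl out",(233.5,174.5),(270,162)),("pawl in",(262,178.5),(251,154)),("crank out",(341.5,175.5),(201.5,149)),("crank in",(309,171.5),(217.5,154.5)),("ramtop",(281,193),(249,132))]:
    r=tri(p,s);print(n,np.round(r[0],4),round(r[1],4))
for p in [(238,175),(248,176.5),(258,178),(313,172),(325,173.5),(337,175.5),(281,193),(283,160),(265,180),(262,200),(262,207),(306,171),(302,192)]: print("top",p,np.round(atdepth("top",p,Dt),3))
for p in [(265,160),(258,157),(247,135),(249,180),(255,172)]: print("sc",p,np.round(atdepth("scene",p,Ds),3))
for p in [(350,178)]: print("stamp",atdepth("top",p,Dt))
# base plate corners
P=[onz("top",p,.016) for p in [(251,222),(300,229),(308,167)]];print(np.round(P,3))
E
```

```text
pawl out [0.5905 0.3355 0.2422] 0.0034
pawl in [0.582  0.2763 0.2457] 0.0019
crank out [0.5899 0.1141 0.2251] 0.0031
crank in [0.5988 0.18   0.2278] 0.003
ramtop [0.5447 0.2423 0.2846] 0.0007
top (238, 175) [0.589 0.325 0.246]
top (248, 176.5) [0.586 0.305 0.247]
top (258, 178) [0.582 0.285 0.246]
top (313, 172) [0.595 0.174 0.234]
top (325, 173.5) [0.592 0.15  0.232]
top (337, 175.5) [0.588 0.125 0.23 ]
top (281, 193) [0.545 0.242 0.286]
top (283, 160) [0.629 0.232 0.204]
top (265, 180) [0.578 0.271 0.245]
top (262, 200) [0.54  0.278 0.234]
top (262, 207) [0.525 0.278 0.237]
top (306, 171) [0.597 0.188 0.236]
top (302, 192) [0.563 0.193 0.188]
sc (265, 160) [0.593 0.325 0.246]
sc (258, 157) [0.587 0.3   0.245]
sc (247, 135) [0.559 0.247 0.282]
sc (249, 180) [0.598 0.278 0.181]
sc (255, 172) [0.571 0.277 0.192]
stamp [0.61181458 0.06663548 0.08666497]
[[0.517 0.307 0.016]
 [0.497 0.183 0.016]
 [0.658 0.157 0.016]]
```

```bash
cat >> h.py <<'E'
from scipy.spatial.transform import Rotation as Ro
from cell import read_state
yaw=-0.16; PX=np.array([np.cos(yaw),np.sin(yaw),0]); PY=np.array([-np.sin(yaw),np.cos(yaw),0])
def toolR(s): q=s["tool_rot"]; return Ro.from_quat([q[1],q[2],q[3],q[0]])
def goto(X,s=None):
    s=s or read_state(); R=toolR(s).as_matrix()
    return R.T@(np.array(X)-s["tool_pos"])*1000
E
python3 - <<'E'
from h import *
s=read_state();R=toolR(s).as_matrix();print(np.round(R,3))
for sg in(1,-1):
    y=sg*PX;x=np.array([0,0,-1.]);T=np.c_[x,y,np.cross(x,y)]
    print(sg,np.round(Ro.from_matrix(R.T@T).as_rotvec(degrees=True),1))
print(goto([.587,.309,.32]))
E
```

```text
[[-0.001  0.391  0.92 ]
 [-0.001  0.92  -0.391]
 [-1.    -0.002 -0.   ]]
1 [76.1  0.1  0.1]
-1 [-1.039e+02 -1.000e-01  1.000e-01]
[-126.47454608  -85.68800324  419.46533088]
```

Emit:
step_arm(
  targets=[
    {"dx": -0.04, "ax": 7},
    {"dx": -0.08, "ax": 14},
    {"dx": -0.12, "ax": 21, "dz": 0.02},
    {"dx": -0.127, "ax": 28, "dz": 0.055, "dy": -0.01},
    {"dx": -0.127, "ax": 35, "dz": 0.09, "dy": -0.02, "gripper": 0.04},
  ],
)

```text
$.targets[0]: bad value
```

```bash
python3 - <<'E'
from h import *
s=read_state();R=toolR(s).as_matrix();print(s["time"],s["tool_pos"],s["qpos"])
y=PX;x=np.array([0,0,-1.]);T=np.c_[x,y,np.cross(x,y)]
print(np.round(Ro.from_matrix(R.T@T).as_rotvec(degrees=True),1),goto([.587,.309,.32]))
E
```

```text
0.1 [0.23435629 0.55172427 0.1934427 ] [ 1.08360009e+00  1.31095968e-01  1.48917134e+00  2.84332318e-06
  1.52302146e+00 -8.53754676e-02]
[76.1  0.1  0.1] [-126.47454608  -85.68800324  419.46533088]
```

Emit:
step_arm(
  targets=[
    {"dx": -0.04, "dy": 0, "dz": 0, "ax": 7, "ay": 0, "az": 0, "gripper": 0.04},
    {"dx": -0.08, "dy": 0, "dz": 0, "ax": 14, "ay": 0, "az": 0, "gripper": 0.04},
    {"dx": -0.12, "dy": 0, "dz": 0.02, "ax": 21, "ay": 0, "az": 0, "gripper": 0.04},
    {"dx": -0.127, "dy": -0.01, "dz": 0.055, "ax": 28, "ay": 0, "az": 0, "gripper": 0.04},
    {"dx": -0.127, "dy": -0.02, "dz": 0.09, "ax": 35, "ay": 0, "az": 0, "gripper": 0.04},
  ],
  squeeze=30,
)

```text
time: 0.52
tool_pos: [0.3107, 0.4999, 0.3265]
tool_rot: [0.618, 0.347, 0.617, -0.341]
force: [0.9, 0.9, -0.7]
grip_width: 0.04
```

```bash
python3 - <<'E'
from h import *
s=read_state();R=toolR(s).as_matrix();print(s["time"],s["tool_pos"],s["qpos"])
y=PX;x=np.array([0,0,-1.]);T=np.c_[x,y,np.cross(x,y)]
print(np.round(Ro.from_matrix(R.T@T).as_rotvec(degrees=True),1),goto([.587,.309,.32]))
E
```

```text
0.5167 [0.31073144 0.4999136  0.3264631 ] [ 9.27608272e-01  7.62914236e-02  1.30810338e+00 -5.20157673e-05
  1.74966910e+00  3.72798441e-01]
[41.  -0.3 -0.3] [  6.57740245 134.21573117 307.82619426]
```

Emit:
step_arm(
  targets=[
    {"dx": 0, "dy": 0.015, "dz": 0.037, "ax": 7, "ay": 0, "az": 0, "gripper": 0.04},
    {"dx": 0, "dy": 0.03, "dz": 0.074, "ax": 14, "ay": 0, "az": 0, "gripper": 0.04},
    {"dx": 0, "dy": 0.045, "dz": 0.11, "ax": 21, "ay": 0, "az": 0, "gripper": 0.04},
    {"dx": 0, "dy": 0.06, "dz": 0.145, "ax": 28, "ay": 0, "az": 0, "gripper": 0.04},
    {"dx": 0, "dy": 0.078, "dz": 0.18, "ax": 35, "ay": 0, "az": 0, "gripper": 0.04},
  ],
)

```text
time: 0.93
tool_pos: [0.4721, 0.3857, 0.3211]
tool_rot: [-0.485, -0.514, -0.485, 0.515]
force: [-0.0, -0.1, -0.4]
grip_width: 0.0397
```

```bash
cat > st.py <<'E'
import sys
from h import *
s=read_state();R=toolR(s).as_matrix();print(s["time"],s["tool_pos"].round(4),s["qpos"].round(3),s["force"].round(2),s["grip_width"])
y=PX;x=np.array([0,0,-1.]);T=np.c_[x,y,np.cross(x,y)]
print(np.round(Ro.from_matrix(R.T@T).as_rotvec(degrees=True),1),goto([float(v) for v in sys.argv[1:4]]).round(1))
E
python3 st.py .587 .309 .32
```

```text
0.9333 [0.4721 0.3857 0.3211] [0.601 0.142 1.247 0.    1.753 0.66 ] [-0.01 -0.05 -0.44] 0.03969848104496125
[5.8 0.  0. ] [  1.1 119.2  69.8]
```

Emit:
step_arm(
  targets=[
    {"dx": 0, "dy": 0.035, "dz": 0.02, "ax": 5.8, "ay": 0, "az": 0, "gripper": 0.04},
    {"dx": 0, "dy": 0.07, "dz": 0.04, "ax": 5.8, "ay": 0, "az": 0, "gripper": 0.04},
    {"dx": 0, "dy": 0.1, "dz": 0.06, "ax": 5.8, "ay": 0, "az": 0, "gripper": 0.04},
    {"dx": 0, "dy": 0.119, "dz": 0.07, "ax": 5.8, "ay": 0, "az": 0, "gripper": 0.04},
    {"dx": 0, "dy": 0.119, "dz": 0.07, "ax": 5.8, "ay": 0, "az": 0, "gripper": 0.04},
  ],
)

```text
time: 1.35
tool_pos: [0.5894, 0.3072, 0.3194]
tool_rot: [-0.459, -0.537, -0.458, 0.539]
force: [1.2, -0.8, -0.3]
grip_width: 0.0401
```

```bash
python3 st.py .587 .309 .221; python3 - <<'E'
from h import *
import cv2
a,_=vision.get_image("scene");b,_=vision.get_image("top")
a=cv2.resize(a[80:230,180:330],(500,500));b=cv2.resize(b[100:250,190:340],(500,500))
cv2.imwrite("pics/c3.png",cv2.resize(np.hstack([a,b]),(800,400)))
E
```

```text
1.35 [0.5894 0.3072 0.3194] [ 4.040e-01  3.000e-01  1.070e+00 -1.000e-03  1.774e+00  5.630e-01] [ 1.15 -0.81 -0.3 ] 0.04008881382711015
[0.1 0.1 0.1] [98.4 -2.5 -1.7]
```

View pics/c3.png

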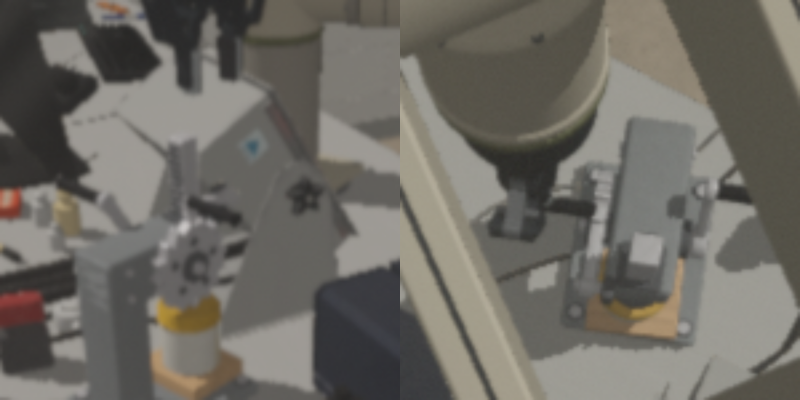

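Picture 5: the open fingers hang above the pawl handle in both views (scene crop (200,80); top crop (520,210), shifted left by parallax). I'll go down.

Emit:
step_arm(
  targets=[
    {"dx": 0.03, "dy": -0.002, "dz": -0.002, "ax": 0, "ay": 0, "az": 0, "gripper": 0.04},
    {"dx": 0.06, "dy": -0.002, "dz": -0.002, "ax": 0, "ay": 0, "az": 0, "gripper": 0.04},
    {"dx": 0.08, "dy": -0.002, "dz": -0.002, "ax": 0, "ay": 0, "az": 0, "gripper": 0.04},
    {"dx": 0.098, "dy": -0.002, "dz": -0.002, "ax": 0, "ay": 0, "az": 0, "gripper": 0.04},
    {"dx": 0.098, "dy": -0.002, "dz": -0.002, "ax": 0, "ay": 0, "az": 0, "gripper": 0.04},
  ],
)

```text
time: 1.87
tool_pos: [0.5809, 0.3137, 0.218]
tool_rot: [-0.46, -0.534, -0.462, 0.539]
force: [-0.5, -0.5, -1.1]
grip_width: 0.04
```

Emit:
step_arm(
  targets=[
    {"dx": 0, "dy": 0, "dz": 0, "ax": 0, "ay": 0, "az": 0, "gripper": 0.02},
    {"dx": 0, "dy": 0, "dz": 0, "ax": 0, "ay": 0, "az": 0, "gripper": 0.014},
    {"dx": 0, "dy": 0, "dz": 0, "ax": 0, "ay": 0, "az": 0, "gripper": 0.01},
    {"dx": 0, "dy": 0, "dz": 0, "ax": 0, "ay": 0, "az": 0, "gripper": 0.008},
    {"dx": 0, "dy": 0, "dz": 0, "ax": 0, "ay": 0, "az": 0, "gripper": 0.006},
  ],
  squeeze=20,
)

```text
time: 2.28
tool_pos: [0.5852, 0.3137, 0.225]
tool_rot: [0.46, 0.538, 0.46, -0.536]
force: [0.4, -0.2, -0.4]
grip_width: 0.006
```

```bash
python3 st.py .587 .309 .221
```

```text
2.2833 [0.5852 0.3137 0.225 ] [0.415 0.291 1.249 0.    1.599 0.569] [ 0.43 -0.2  -0.42] 0.006007585977824816
[ 0.4 -0.1 -0.1] [4.  2.5 4.4]
```

```bash
python3 - <<'E'
from h import *
import cv2
for i in range(3): 
    s=read_state();print(s["time"],s["tool_pos"].round(4),s["force"].round(2))
    a,D=vision.get_image("scene")
b,_=vision.get_image("top")
np.save("pics/s1.npy",D);cv2.imwrite("pics/s1.png",a)
a=cv2.resize(a[100:200,200:300],(500,500));b=cv2.resize(b[120:220,210:310],(500,500))
cv2.imwrite("pics/c4.png",cv2.resize(np.hstack([a,b]),(800,400)))
print(proj("scene",s["tool_pos"]))
E
```

```text
2.2833 [0.5852 0.3137 0.225 ] [ 0.43 -0.2  -0.42]
2.3333 [0.5851 0.3136 0.2246] [ 0.63 -0.97  0.2 ]
2.3833 [0.5849 0.3135 0.2242] [ 0.52  0.71 -0.83]
[263.19002702 165.81681764]
```

View pics/c4.png

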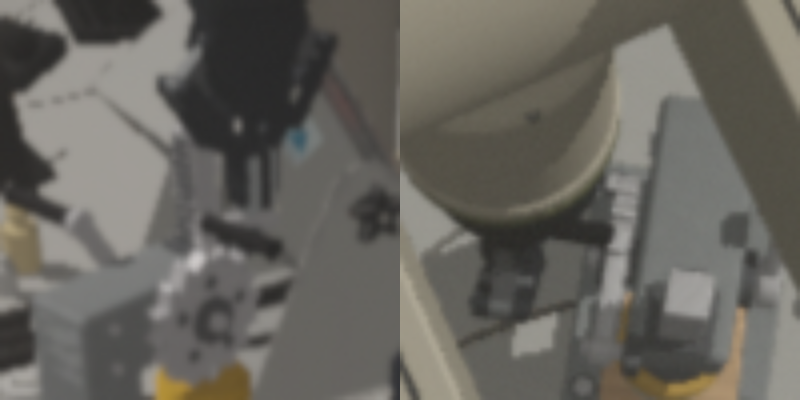

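Picture 6: finger tips end at scene px ≈(262,152), just above the handle in the image, although the TCP projects to (263,166). I'll check the depth there.

```bash
python3 - <<'E'
from h import *
import cv2
D=np.load("pics/s1.npy")
for p in [(258,148),(259,140),(265,148),(265,144),(261,150),(262,152),(262,154),(262,158),(262,163),(262,166),(256,157),(268,161),(240,125)]: print(p,atdepth("scene",p,D).round(4))
print(read_state()["tool_pos"])
E
```

```text
(258, 148) [0.5992 0.31   0.2754]
(259, 140) [0.6025 0.316  0.2977]
(265, 148) [0.5898 0.3234 0.275 ]
(265, 144) [0.5904 0.3241 0.2854]
(261, 150) [0.5986 0.318  0.2719]
(262, 152) [0.5957 0.3187 0.2659]
(262, 154) [0.5955 0.3184 0.2606]
(262, 158) [0.5889 0.3134 0.2466]
(262, 163) [0.5274 0.2685 0.1977]
(262, 166) [0.2356 0.057  0.0164]
(256, 157) [0.5903 0.2965 0.2457]
(268, 161) [0.5935 0.334  0.2456]
(240, 125) [0.4065 0.1013 0.2364]
[0.58478295 0.31332888 0.22370906]
```

```bash
python3 - <<'E'
from h import *
D=np.load("pics/scene0.npy")
print(proj("scene",[.2344,.5517,.1934]),proj("scene",[.5894,.3072,.3194]),proj("scene",[.5848,.3133,.2237]),proj("scene",[.5848,.3133,.26]))
import cv2
c=cv2.imread("pics/scene0.png")[60:150,380:460]
e=cv2.imread("pics/s1.png")[110:180,230:300]
cv2.imwrite("pics/c5.png",np.hstack([cv2.resize(c,(400,450),interpolation=2),cv2.resize(e,(400,450),interpolation=0)]))
for p in [(423,120),(420,128),(433,128),(397,115),(428,110)]:print(p,atdepth("scene",p,D).round(3))
E
```

```text
[403.52716907 149.94328114] [258.96977988 128.62086293] [263.17555861 165.97815059] [262.84589625 152.25676019]
(423, 120) [0.264 0.592 0.296]
(420, 128) [0.263 0.589 0.274]
(433, 128) [-1.849  0.278 -0.428]
(397, 115) [0.217 0.513 0.284]
(428, 110) [-1.901  0.202 -0.304]
```

View pics/c5.png

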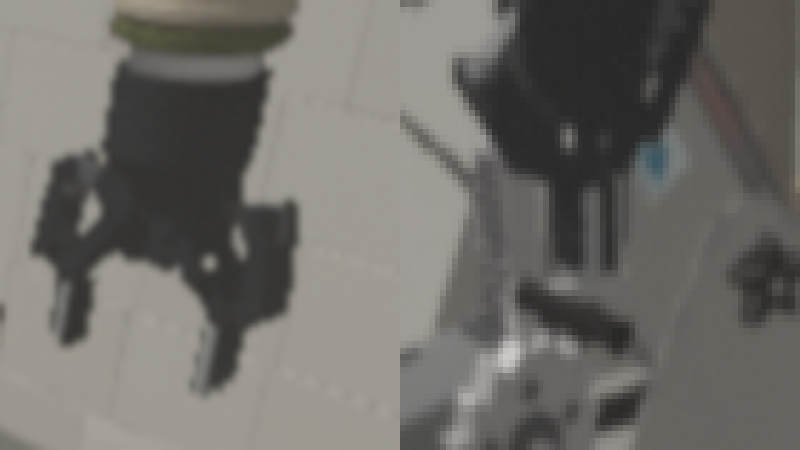

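Picture 7: the real fingertips end at about z≈0.262 (px (262,151)), 38 mm above what the TCP reading implies. In the start picture the tips are about the same amount too high. So I'll trust the images and forces: open, go 40 mm lower, regrip.

Emit:
step_arm(
  targets=[
    {"dx": 0, "dy": 0.002, "dz": 0, "ax": 0, "ay": 0, "az": 0, "gripper": 0.04},
    {"dx": 0, "dy": 0.002, "dz": 0, "ax": 0, "ay": 0, "az": 0, "gripper": 0.04},
    {"dx": 0, "dy": 0.002, "dz": 0, "ax": 0, "ay": 0, "az": 0, "gripper": 0.04},
    {"dx": 0.008, "dy": 0.002, "dz": 0, "ax": 0, "ay": 0, "az": 0, "gripper": 0.04},
    {"dx": 0.015, "dy": 0.002, "dz": 0, "ax": 0, "ay": 0, "az": 0, "gripper": 0.04},
  ],
)

```text
time: 2.9
tool_pos: [0.5868, 0.3131, 0.2081]
tool_rot: [0.46, 0.537, 0.46, -0.537]
force: [-0.8, 0.1, -0.4]
grip_width: 0.0396
```

Emit:
step_arm(
  targets=[
    {"dx": 0.007, "dy": 0, "dz": 0, "ax": 0, "ay": 0, "az": 0, "gripper": 0.04},
    {"dx": 0.014, "dy": 0, "dz": 0, "ax": 0, "ay": 0, "az": 0, "gripper": 0.04},
    {"dx": 0.02, "dy": 0, "dz": 0, "ax": 0, "ay": 0, "az": 0, "gripper": 0.04},
    {"dx": 0.023, "dy": 0, "dz": 0, "ax": 0, "ay": 0, "az": 0, "gripper": 0.04},
    {"dx": 0.023, "dy": 0, "dz": 0, "ax": 0, "ay": 0, "az": 0, "gripper": 0.04},
  ],
)

```text
time: 3.32
tool_pos: [0.5859, 0.3127, 0.1838]
tool_rot: [-0.46, -0.536, -0.46, 0.538]
force: [-0.4, 0.2, -0.2]
grip_width: 0.0402
```

Emit:
step_arm(
  targets=[
    {"dx": 0, "dy": 0, "dz": 0, "ax": 0, "ay": 0, "az": 0, "gripper": 0.02},
    {"dx": 0, "dy": 0, "dz": 0, "ax": 0, "ay": 0, "az": 0, "gripper": 0.014},
    {"dx": 0, "dy": 0, "dz": 0, "ax": 0, "ay": 0, "az": 0, "gripper": 0.01},
    {"dx": 0, "dy": 0, "dz": 0, "ax": 0, "ay": 0, "az": 0, "gripper": 0.008},
    {"dx": 0, "dy": 0, "dz": 0, "ax": 0, "ay": 0, "az": 0, "gripper": 0.004},
  ],
  squeeze=20,
)

```text
time: 3.73
tool_pos: [0.5876, 0.3131, 0.1863]
tool_rot: [0.46, 0.538, 0.46, -0.536]
force: [5.5, 0.5, 1.3]
grip_width: 0.0114
```

Handle gripped (11.4 mm). I'll lift along the arc.

Emit:
step_arm(
  targets=[
    {"dx": -0.0045, "dy": -0.0013, "dz": 0, "ax": 0, "ay": 0, "az": 0, "gripper": 0.004},
    {"dx": -0.009, "dy": -0.003, "dz": 0, "ax": 0, "ay": 0, "az": 0, "gripper": 0.004},
    {"dx": -0.014, "dy": -0.0055, "dz": 0, "ax": 0, "ay": 0, "az": 0, "gripper": 0.004},
    {"dx": -0.019, "dy": -0.0085, "dz": 0, "ax": 0, "ay": 0, "az": 0, "gripper": 0.004},
    {"dx": -0.019, "dy": -0.0085, "dz": 0, "ax": 0, "ay": 0, "az": 0, "gripper": 0.004},
  ],
)

```text
time: 4.15
tool_pos: [0.5792, 0.3146, 0.2064]
tool_rot: [0.46, 0.538, 0.46, -0.536]
force: [6.2, 0.3, 1.8]
grip_width: 0.0112
```

Emit:
step_arm(
  targets=[
    {"dx": -0.0045, "dy": -0.003, "dz": 0, "ax": 0, "ay": 0, "az": 0, "gripper": 0.004},
    {"dx": -0.009, "dy": -0.0065, "dz": 0, "ax": 0, "ay": 0, "az": 0, "gripper": 0.004},
    {"dx": -0.013, "dy": -0.0105, "dz": 0, "ax": 0, "ay": 0, "az": 0, "gripper": 0.004},
    {"dx": -0.016, "dy": -0.0155, "dz": 0, "ax": 0, "ay": 0, "az": 0, "gripper": 0.004},
    {"dx": -0.021, "dy": -0.0255, "dz": 0, "ax": 0, "ay": 0, "az": 0, "gripper": 0.004},
  ],
)

```text
time: 4.57
tool_pos: [0.5553, 0.3185, 0.2272]
tool_rot: [0.461, 0.539, 0.459, -0.535]
force: [5.7, 1.6, 2.8]
grip_width: 0.011
```

Emit:
step_arm(
  targets=[
    {"dx": -0.003, "dy": -0.011, "dz": 0, "ax": 0, "ay": 0, "az": 0, "gripper": 0.004},
    {"dx": -0.004, "dy": -0.022, "dz": 0, "ax": 0, "ay": 0, "az": 0, "gripper": 0.004},
    {"dx": -0.0025, "dy": -0.0335, "dz": 0, "ax": 0, "ay": 0, "az": 0, "gripper": 0.004},
    {"dx": 0.001, "dy": -0.0445, "dz": 0, "ax": 0, "ay": 0, "az": 0, "gripper": 0.004},
    {"dx": 0.001, "dy": -0.0445, "dz": 0, "ax": 0, "ay": 0, "az": 0, "gripper": 0.004},
  ],
)

```text
time: 4.98
tool_pos: [0.5062, 0.3259, 0.2236]
tool_rot: [-0.46, -0.536, -0.461, 0.537]
force: [-2.4, 1.9, 3.7]
grip_width: 0.0111
```

Emit:
step_arm(
  targets=[
    {"dx": 0, "dy": 0, "dz": 0, "ax": 0, "ay": 0, "az": 0, "gripper": 0.03},
    {"dx": 0, "dy": 0, "dz": 0, "ax": 0, "ay": 0, "az": 0, "gripper": 0.05},
    {"dx": 0, "dy": 0, "dz": 0, "ax": 0, "ay": 0, "az": 0, "gripper": 0.05},
    {"dx": 0, "dy": -0.004, "dz": 0, "ax": 0, "ay": 0, "az": 0, "gripper": 0.05},
    {"dx": -0.01, "dy": -0.008, "dz": 0, "ax": 0, "ay": 0, "az": 0, "gripper": 0.05},
  ],
)

```text
time: 5.4
tool_pos: [0.5001, 0.3254, 0.2318]
tool_rot: [-0.46, -0.536, -0.46, 0.539]
force: [-0.7, 0.3, -1.6]
grip_width: 0.0504
```

Emit:
step_arm(
  targets=[
    {"dx": -0.03, "dy": 0, "dz": 0, "ax": 0, "ay": 0, "az": 0, "gripper": 0.05},
    {"dx": -0.06, "dy": 0, "dz": 0, "ax": 0, "ay": 0, "az": 0, "gripper": 0.05},
    {"dx": -0.1, "dy": 0, "dz": 0, "ax": 0, "ay": 0, "az": 0, "gripper": 0.05},
    {"dx": -0.12, "dy": 0.04, "dz": 0, "ax": 0, "ay": 0, "az": 0, "gripper": 0.05},
    {"dx": -0.12, "dy": 0.06, "dz": 0, "ax": 0, "ay": 0, "az": 0, "gripper": 0.05},
  ],
)

```text
time: 5.82
tool_pos: [0.5629, 0.3177, 0.363]
tool_rot: [0.462, 0.541, 0.459, -0.533]
force: [1.3, 0.8, 1.0]
grip_width: 0.0498
```

```bash
python3 - <<'E'
from h import *
import cv2
a,D=vision.get_image("scene");b,_=vision.get_image("top")
np.save("pics/s2.npy",D)
a=cv2.resize(a[110:210,190:290],(500,500));b=cv2.resize(b[140:240,210:310],(500,500))
cv2.imwrite("pics/c6.png",cv2.resize(np.hstack([a,b]),(800,400)))
# crank from first picture: crank axis / handle
E
python3 st.py .592 .15 .35
```

```text
5.9167 [0.5632 0.3161 0.3558] [ 4.330e-01  2.520e-01  1.060e+00 -1.000e-03  1.827e+00  5.890e-01] [-0.28  0.58 -0.75] 0.04999077026182036
[ 0.2 -0.  -0.1] [  5.8  54.3 159.6]
```

View pics/c6.png

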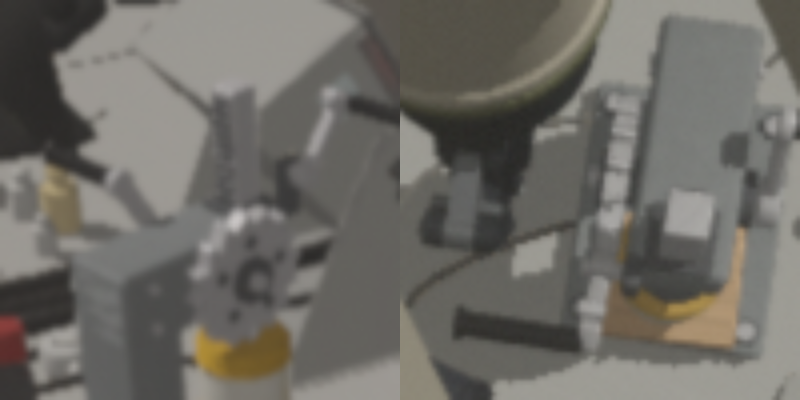

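Picture 8: the pawl lies back, its handle toward the robot (top crop (455–580, 320–345)), clear of the wheel. Next I go to the crank handle, middle at ≈(0.5915, 0.150, 0.226).

Emit:
step_arm(
  targets=[
    {"dx": 0, "dy": 0.012, "dz": 0.035, "ax": 0, "ay": 0, "az": 0, "gripper": 0.04},
    {"dx": 0, "dy": 0.024, "dz": 0.07, "ax": 0, "ay": 0, "az": 0, "gripper": 0.04},
    {"dx": 0, "dy": 0.036, "dz": 0.105, "ax": 0, "ay": 0, "az": 0, "gripper": 0.04},
    {"dx": 0, "dy": 0.048, "dz": 0.14, "ax": 0, "ay": 0, "az": 0, "gripper": 0.04},
    {"dx": 0, "dy": 0.054, "dz": 0.16, "ax": 0, "ay": 0, "az": 0, "gripper": 0.04},
  ],
)

```text
time: 6.33
tool_pos: [0.589, 0.1474, 0.3547]
tool_rot: [-0.46, -0.537, -0.459, 0.538]
force: [-0.2, 1.1, 0.4]
grip_width: 0.04
```

Emit:
step_arm(
  targets=[
    {"dx": 0, "dy": 0, "dz": 0, "ax": 0, "ay": 0, "az": 0, "gripper": 0.04},
    {"dx": 0, "dy": 0, "dz": 0, "ax": 0, "ay": 0, "az": 0, "gripper": 0.04},
    {"dx": 0.02, "dy": 0, "dz": 0, "ax": 0, "ay": 0, "az": 0, "gripper": 0.04},
    {"dx": 0.05, "dy": 0, "dz": 0, "ax": 0, "ay": 0, "az": 0, "gripper": 0.04},
    {"dx": 0.05, "dy": 0, "dz": 0, "ax": 0, "ay": 0, "az": 0, "gripper": 0.04},
  ],
)

```text
time: 6.75
tool_pos: [0.5862, 0.1519, 0.2978]
tool_rot: [-0.459, -0.534, -0.462, 0.539]
force: [-0.1, -1.5, -1.6]
grip_width: 0.0402
```

```bash
python3 st.py .5915 .15 .169
```

```text
6.75 [0.5862 0.1519 0.2978] [1.690e-01 1.370e-01 1.294e+00 1.000e-03 1.720e+00 3.210e-01] [-0.11 -1.55 -1.63] 0.040209186945609925
[0.4 0.1 0.5] [128.7   6.8   0.7]
```

Emit:
step_arm(
  targets=[
    {"dx": 0.03, "dy": 0.004, "dz": 0, "ax": 0, "ay": 0, "az": 0, "gripper": 0.04},
    {"dx": 0.06, "dy": 0.004, "dz": 0, "ax": 0, "ay": 0, "az": 0, "gripper": 0.04},
    {"dx": 0.08, "dy": 0.004, "dz": 0, "ax": 0, "ay": 0, "az": 0, "gripper": 0.04},
    {"dx": 0.1, "dy": 0.004, "dz": 0, "ax": 0, "ay": 0, "az": 0, "gripper": 0.04},
    {"dx": 0.11, "dy": 0.004, "dz": 0, "ax": 0, "ay": 0, "az": 0, "gripper": 0.04},
  ],
)

```text
time: 7.17
tool_pos: [0.5917, 0.1513, 0.1923]
tool_rot: [-0.46, -0.536, -0.461, 0.538]
force: [-0.3, 0.4, -0.1]
grip_width: 0.0402
```

Emit:
step_arm(
  targets=[
    {"dx": 0, "dy": 0, "dz": 0, "ax": 0, "ay": 0, "az": 0, "gripper": 0.04},
    {"dx": 0, "dy": 0, "dz": 0, "ax": 0, "ay": 0, "az": 0, "gripper": 0.04},
    {"dx": 0, "dy": 0, "dz": 0, "ax": 0, "ay": 0, "az": 0, "gripper": 0.04},
    {"dx": 0, "dy": 0, "dz": 0, "ax": 0, "ay": 0, "az": 0, "gripper": 0.04},
  ],
)

```text
time: 7.5
tool_pos: [0.5943, 0.1505, 0.1968]
tool_rot: [0.461, 0.538, 0.46, -0.536]
force: [0.0, 0.2, 0.4]
grip_width: 0.04
```

```bash
python3 st.py .5915 .15 .169
```

```text
7.5 [0.5943 0.1505 0.1968] [0.164 0.161 1.45  0.    1.527 0.318] [0.04 0.19 0.4 ] 0.04002428696732206
[ 0.4 -0.1 -0.2] [27.7 -2.8  1. ]
```

Emit:
step_arm(
  targets=[
    {"dx": 0.009, "dy": -0.002, "dz": 0, "ax": 0, "ay": 0, "az": 0, "gripper": 0.04},
    {"dx": 0.018, "dy": -0.002, "dz": 0, "ax": 0, "ay": 0, "az": 0, "gripper": 0.04},
    {"dx": 0.027, "dy": -0.002, "dz": 0, "ax": 0, "ay": 0, "az": 0, "gripper": 0.04},
    {"dx": 0.027, "dy": -0.002, "dz": 0, "ax": 0, "ay": 0, "az": 0, "gripper": 0.04},
    {"dx": 0.027, "dy": -0.002, "dz": 0, "ax": 0, "ay": 0, "az": 0, "gripper": 0.04},
  ],
)

```text
time: 7.92
tool_pos: [0.5902, 0.1502, 0.1658]
tool_rot: [-0.46, -0.536, -0.461, 0.538]
force: [-0.2, 0.4, -0.3]
grip_width: 0.04
```

Emit:
step_arm(
  targets=[
    {"dx": 0, "dy": 0, "dz": 0, "ax": 0, "ay": 0, "az": 0, "gripper": 0.03},
    {"dx": 0, "dy": 0, "dz": 0, "ax": 0, "ay": 0, "az": 0, "gripper": 0.02},
    {"dx": 0, "dy": 0, "dz": 0, "ax": 0, "ay": 0, "az": 0, "gripper": 0.016},
    {"dx": 0, "dy": 0, "dz": 0, "ax": 0, "ay": 0, "az": 0, "gripper": 0.008},
    {"dx": 0, "dy": 0, "dz": 0, "ax": 0, "ay": 0, "az": 0, "gripper": 0.008},
  ],
  squeeze=20,
)

```text
time: 8.33
tool_pos: [0.5923, 0.1503, 0.1683]
tool_rot: [0.461, 0.538, 0.459, -0.536]
force: [5.5, -1.0, 1.4]
grip_width: 0.0135
```

Emit:
step_arm(
  targets=[
    {"dx": 0, "dy": 0, "dz": 0, "ax": 0, "ay": 0, "az": 0, "gripper": 0.008},
    {"dx": 0, "dy": 0, "dz": 0, "ax": 0, "ay": 0, "az": 0, "gripper": 0.008},
  ],
)

```text
time: 8.5
tool_pos: [0.5923, 0.1503, 0.1683]
tool_rot: [0.461, 0.538, 0.459, -0.536]
force: [6.2, -1.5, 1.7]
grip_width: 0.0132
```

Emit:
step_arm(
  targets=[
    {"dx": -0.0025, "dy": -0.004, "dz": 0, "ax": 0, "ay": 0, "az": 0, "gripper": 0.008},
    {"dx": -0.0045, "dy": -0.0085, "dz": 0, "ax": 0, "ay": 0, "az": 0, "gripper": 0.008},
    {"dx": -0.0065, "dy": -0.014, "dz": 0, "ax": 0, "ay": 0, "az": 0, "gripper": 0.008},
    {"dx": -0.008, "dy": -0.02, "dz": 0, "ax": 0, "ay": 0, "az": 0, "gripper": 0.008},
    {"dx": -0.009, "dy": -0.026, "dz": 0, "ax": 0, "ay": 0, "az": 0, "gripper": 0.008},
  ],
)

```text
time: 8.92
tool_pos: [0.5681, 0.1545, 0.1792]
tool_rot: [0.461, 0.539, 0.459, -0.535]
force: [7.7, -0.1, 7.4]
grip_width: 0.0132
```

Emit:
step_arm(
  targets=[
    {"dx": -0.0002, "dy": -0.003, "dz": 0, "ax": 0, "ay": 0, "az": 0, "gripper": 0.008},
    {"dx": -0.0002, "dy": -0.006, "dz": 0, "ax": 0, "ay": 0, "az": 0, "gripper": 0.008},
  ],
)

```text
time: 9.08
tool_pos: [0.5616, 0.1556, 0.1791]
tool_rot: [0.461, 0.539, 0.459, -0.535]
force: [6.6, -0.3, 3.5]
grip_width: 0.0129
```

Emit:
step_arm(
  targets=[
    {"dx": 0.0001, "dy": -0.003, "dz": 0, "ax": 0, "ay": 0, "az": 0, "gripper": 0.008},
    {"dx": 0.0003, "dy": -0.006, "dz": 0, "ax": 0, "ay": 0, "az": 0, "gripper": 0.008},
  ],
)

```text
time: 9.25
tool_pos: [0.5555, 0.1566, 0.1783]
tool_rot: [0.461, 0.539, 0.459, -0.535]
force: [6.2, 1.0, 2.4]
grip_width: 0.0131
```

```bash
python3 - <<'E'
from h import *
import cv2
for n,sl in (("top",(205,225,265,300)),("scene",(180,210,235,270))):
    im=cv2.imread(f"pics/{n}0.png");D=np.load(f"pics/{n}0.npy")
    h=cv2.cvtColor(im,cv2.COLOR_BGR2HSV);m=cv2.inRange(h,(18,130,80),(32,255,255))
    P=np.array([atdepth(n,(x,y),D) for y in range(sl[0],sl[1]) for x in range(sl[2],sl[3]) if m[y,x]])
    print(n,len(P),np.percentile(P[:,2],[5,25,50,75,90,97]).round(4))
    if n=="top":print(P[np.argsort(-P[:,2])][:8].round(4))
D0=np.load("pics/top0.npy");_,D=vision.get_image("top")
for q in (D0,D):
    P=np.array([atdepth("top",(x,y),q) for x in range(278,284) for y in range(190,196)]);print("ramtop",np.median(P[:,2]))
E
python3 st.py .5555 .1566 .178
```

```text
top 31 [0.1018 0.1031 0.1052 0.1069 0.1077 0.1085]
[[0.5186 0.2396 0.1085]
 [0.5185 0.2349 0.1085]
 [0.5164 0.2442 0.108 ]
 [0.523  0.2232 0.1077]
 [0.5209 0.2348 0.1075]
 [0.5232 0.2302 0.1075]
 [0.5185 0.2303 0.1074]
 [0.5232 0.2278 0.1072]]
scene 182 [0.0938 0.099  0.104  0.1054 0.1064 0.1071]
ramtop 0.2863040667573995
ramtop 0.27045964549741924
9.3 [0.5549 0.1566 0.1782] [0.186 0.071 1.582 0.    1.485 0.34 ] [5.38 0.58 7.24] 0.013163533527087335
[ 0.3 -0.1 -0.2] [ 0.2  0.6 -0.1]
```

Lid is about 106 mm high by depth and the ram is already down 16 mm, so contact should come soon. Small steps from here.

Emit:
step_arm(
  targets=[
    {"dx": -0.0002, "dy": -0.0005, "dz": 0, "ax": 0, "ay": 0, "az": 0, "gripper": 0.008},
    {"dx": -0.0002, "dy": -0.001, "dz": 0, "ax": 0, "ay": 0, "az": 0, "gripper": 0.008},
    {"dx": -0.0002, "dy": -0.0015, "dz": 0, "ax": 0, "ay": 0, "az": 0, "gripper": 0.008},
  ],
)

```text
time: 9.55
tool_pos: [0.5538, 0.1568, 0.1782]
tool_rot: [0.461, 0.538, 0.459, -0.536]
force: [5.4, 0.9, 4.0]
grip_width: 0.0132
```

Emit:
step_arm(
  targets=[
    {"dx": 0.0001, "dy": -0.0005, "dz": 0, "ax": 0, "ay": 0, "az": 0, "gripper": 0.008},
    {"dx": 0.0002, "dy": -0.001, "dz": 0, "ax": 0, "ay": 0, "az": 0, "gripper": 0.008},
  ],
)

```text
time: 9.72
tool_pos: [0.5529, 0.157, 0.1781]
tool_rot: [0.461, 0.538, 0.459, -0.536]
force: [6.7, -0.2, 5.9]
grip_width: 0.0132
```

```bash
cat > f.py <<'E'
from h import *
import json
F=[];
for i in range(4):
    s=read_state();F.append(s["force"]); vision.get_image("top") if i<3 else 0
p=s["tool_pos"];sx=(p-[.5923,.1503,.1683])
ds=sx@PX*1000+31.9;hh=sx[2]*1000+50.8;L=np.arctan2(ds,hh)
f=np.mean(F,0);fp=f@PX
print("t",s["time"],"L",L.round(3),"r",np.hypot(ds,hh).round(1),"F",f.round(2),"tang",(fp*np.cos(L)-f[2]*np.sin(L)).round(2),"rad",(fp*np.sin(L)+f[2]*np.cos(L)).round(2), s["grip_width"])
E
python3 f.py
```

```text
t 9.8667 L -0.134 r 61.2 F [5.38 0.51 5.82] tang 5.95 rad 5.07 0.013014505408461921
```

Emit:
step_arm(
  targets=[
    {"dx": 0.0, "dy": -0.0007, "dz": 0, "ax": 0, "ay": 0, "az": 0, "gripper": 0.008},
    {"dx": 0.0001, "dy": -0.0014, "dz": 0, "ax": 0, "ay": 0, "az": 0, "gripper": 0.008},
    {"dx": 0.0002, "dy": -0.002, "dz": 0, "ax": 0, "ay": 0, "az": 0, "gripper": 0.008},
  ],
)

```text
time: 10.12
tool_pos: [0.5508, 0.1573, 0.1778]
tool_rot: [0.461, 0.538, 0.459, -0.536]
force: [4.8, 1.0, 6.3]
grip_width: 0.0132
```

```bash
python3 f.py
```

```text
t 10.2667 L -0.17 r 61.2 F [4.4  0.89 5.67] tang 5.1 rad 4.88 0.0131072359265868
```

Emit:
step_arm(
  targets=[
    {"dx": 0.0001, "dy": -0.0007, "dz": 0, "ax": 0, "ay": 0, "az": 0, "gripper": 0.008},
    {"dx": 0.0002, "dy": -0.0014, "dz": 0, "ax": 0, "ay": 0, "az": 0, "gripper": 0.008},
    {"dx": 0.0003, "dy": -0.002, "dz": 0, "ax": 0, "ay": 0, "az": 0, "gripper": 0.008},
  ],
)

```text
time: 10.52
tool_pos: [0.5489, 0.1576, 0.1776]
tool_rot: [0.461, 0.538, 0.459, -0.536]
force: [5.3, 1.0, 5.1]
grip_width: 0.0132
```

```bash
python3 f.py
```

```text
t 10.6667 L -0.201 r 61.3 F [4.9  1.07 5.4 ] tang 5.65 rad 4.36 0.013409731146415436
```

Emit:
step_arm(
  targets=[
    {"dx": 0.0001, "dy": -0.0007, "dz": 0, "ax": 0, "ay": 0, "az": 0, "gripper": 0.008},
    {"dx": 0.0003, "dy": -0.0014, "dz": 0, "ax": 0, "ay": 0, "az": 0, "gripper": 0.008},
    {"dx": 0.0004, "dy": -0.002, "dz": 0, "ax": 0, "ay": 0, "az": 0, "gripper": 0.008},
  ],
)

```text
time: 10.92
tool_pos: [0.5467, 0.1579, 0.1769]
tool_rot: [0.461, 0.538, 0.459, -0.536]
force: [4.6, 1.1, 5.0]
grip_width: 0.013
```

```bash
python3 f.py
```

```text
t 11.0667 L -0.238 r 61.1 F [4.94 0.89 4.55] tang 5.67 rad 3.31 0.01296186383719628
```

Emit:
step_arm(
  targets=[
    {"dx": 0.0001, "dy": -0.0007, "dz": 0, "ax": 0, "ay": 0, "az": 0, "gripper": 0.008},
    {"dx": 0.0003, "dy": -0.0014, "dz": 0, "ax": 0, "ay": 0, "az": 0, "gripper": 0.008},
    {"dx": 0.0005, "dy": -0.002, "dz": 0, "ax": 0, "ay": 0, "az": 0, "gripper": 0.008},
  ],
)

```text
time: 11.32
tool_pos: [0.5445, 0.1583, 0.1763]
tool_rot: [0.461, 0.538, 0.46, -0.536]
force: [4.9, 1.3, 2.2]
grip_width: 0.0138
```

```bash
python3 f.py
```

```text
t 11.4667 L -0.279 r 61.0 F [4.26 1.79 5.11] tang 5.17 rad 3.83 0.013317161649895739
```

Emit:
step_arm(
  targets=[
    {"dx": 0.0001, "dy": -0.0005, "dz": 0, "ax": 0, "ay": 0, "az": 0, "gripper": 0.008},
    {"dx": 0.0003, "dy": -0.001, "dz": 0, "ax": 0, "ay": 0, "az": 0, "gripper": 0.008},
    {"dx": 0.0004, "dy": -0.0015, "dz": 0, "ax": 0, "ay": 0, "az": 0, "gripper": 0.008},
  ],
)

```text
time: 11.72
tool_pos: [0.5435, 0.1584, 0.1758]
tool_rot: [0.461, 0.538, 0.459, -0.536]
force: [9.7, 1.0, 3.6]
grip_width: 0.0131
```

```bash
python3 f.py
```

```text
t 11.8667 L -0.292 r 60.9 F [8.5  1.06 3.87] tang 8.99 rad 1.35 0.013449765810189989
```

Contact felt: pull went from about 5.5 N to 9.0 N, which is ≈9 N on the lid. A touch more.

Emit:
step_arm(
  targets=[
    {"dx": 0.0001, "dy": -0.0002, "dz": 0, "ax": 0, "ay": 0, "az": 0, "gripper": 0.008},
    {"dx": 0.0001, "dy": -0.0002, "dz": 0, "ax": 0, "ay": 0, "az": 0, "gripper": 0.008},
  ],
)

```text
time: 12.03
tool_pos: [0.5435, 0.1584, 0.1758]
tool_rot: [0.461, 0.538, 0.459, -0.536]
force: [8.0, 1.4, 3.6]
grip_width: 0.0132
```

```bash
python3 f.py; python3 f.py
```

```text
t 12.1833 L -0.293 r 60.9 F [8.84 1.11 3.85] tang 9.3 rad 1.22 0.013334625960652697
t 12.3333 L -0.292 r 60.9 F [8.82 1.7  3.67] tang 9.13 rad 1.09 0.013217375672500604
```

Emit:
step_arm(
  targets=[
    {"dx": 0.0001, "dy": -0.0003, "dz": 0, "ax": 0, "ay": 0, "az": 0, "gripper": 0.008},
    {"dx": 0.0001, "dy": -0.0003, "dz": 0, "ax": 0, "ay": 0, "az": 0, "gripper": 0.008},
  ],
)

```text
time: 12.5
tool_pos: [0.5435, 0.1584, 0.1758]
tool_rot: [0.461, 0.539, 0.459, -0.535]
force: [10.5, 1.1, 3.7]
grip_width: 0.0128
```

```bash
python3 f.py; python3 f.py
```

```text
t 12.65 L -0.292 r 60.9 F [10.22  1.01  3.89] tang 10.63 rad 0.87 0.013300508850098414
t 12.8 L -0.292 r 60.9 F [10.25  1.18  4.  ] tang 10.66 rad 0.97 0.013313473907542065
```

Emit:
step_arm(
  targets=[
    {"dx": 0, "dy": 0, "dz": 0, "ax": 0, "ay": 0, "az": 0, "gripper": 0.02},
    {"dx": 0, "dy": 0, "dz": 0, "ax": 0, "ay": 0, "az": 0, "gripper": 0.035},
    {"dx": 0, "dy": 0.001, "dz": 0, "ax": 0, "ay": 0, "az": 0, "gripper": 0.04},
    {"dx": 0, "dy": 0.001, "dz": 0, "ax": 0, "ay": 0, "az": 0, "gripper": 0.04},
    {"dx": 0, "dy": 0.001, "dz": 0, "ax": 0, "ay": 0, "az": 0, "gripper": 0.04},
  ],
)

```text
time: 13.22
tool_pos: [0.5417, 0.158, 0.1737]
tool_rot: [-0.46, -0.536, -0.46, 0.537]
force: [-0.8, -0.7, -0.4]
grip_width: 0.0398
```

Emit:
step_arm(
  targets=[
    {"dx": -0.02, "dy": 0, "dz": 0, "ax": 0, "ay": 0, "az": 0, "gripper": 0.04},
    {"dx": -0.05, "dy": 0, "dz": 0, "ax": 0, "ay": 0, "az": 0, "gripper": 0.04},
    {"dx": -0.09, "dy": 0, "dz": 0, "ax": 0, "ay": 0, "az": 0, "gripper": 0.04},
    {"dx": -0.12, "dy": 0, "dz": 0, "ax": 0, "ay": 0, "az": 0, "gripper": 0.04},
    {"dx": -0.14, "dy": 0, "dz": 0, "ax": 0, "ay": 0, "az": 0, "gripper": 0.04},
  ],
)

```text
time: 13.63
tool_pos: [0.5429, 0.1582, 0.3184]
tool_rot: [0.461, 0.538, 0.459, -0.536]
force: [1.1, 0.6, 0.5]
grip_width: 0.0401
```

Emit:
step_arm(
  targets=[
    {"dx": -0.01, "dy": -0.04, "dz": 0.03, "ax": 0, "ay": 0, "az": 0, "gripper": 0.04},
    {"dx": -0.02, "dy": -0.07, "dz": 0.05, "ax": 0, "ay": 0, "az": 0, "gripper": 0.04},
    {"dx": -0.02, "dy": -0.1, "dz": 0.06, "ax": 0, "ay": 0, "az": 0, "gripper": 0.04},
    {"dx": -0.02, "dy": -0.1, "dz": 0.06, "ax": 0, "ay": 0, "az": 0, "gripper": 0.04},
  ],
)

```text
time: 13.97
tool_pos: [0.4301, 0.1131, 0.3357]
tool_rot: [0.46, 0.537, 0.46, -0.537]
force: [0.6, -0.5, -0.0]
grip_width: 0.0401
```

```bash
python3 - <<'E'
from h import *
import cv2
a,_=vision.get_image("scene");b,D=vision.get_image("top");b0=b
P=np.array([atdepth("top",(x,y),D) for x in range(278,284) for y in range(190,196)]);print("ramtop",np.median(P[:,2]),read_state()["tool_pos"],read_state()["force"])
a=cv2.resize(a[110:230,180:300],(400,400));b=cv2.resize(b[120:240,215:365],(500,400))
cv2.imwrite("pics/c7.png",np.hstack([a,b])[:, :800])
E
```

```text
ramtop 0.265614430983858 [0.43363397 0.11391689 0.33498013] [ 0.08206993  0.40887953 -0.6694464 ]
```

View pics/c7.png

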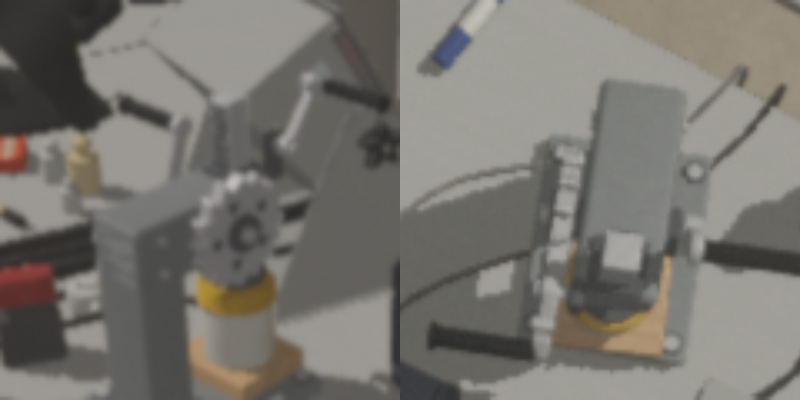

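Picture 9: the pawl is lying back (top crop (435–545, 330–355)), the crank handle has stayed toward the robot, the ram is down 20.7 mm, and the jar is intact. The robot is clear.

```bash
python3 -c "
from cell import job;print(job.close_job())"
```

```text
the job is handed in; nothing more can be done
None
```

I threw the pawl right over first. I then gripped the crank handle lightly and turned it backward until the foot pressed on the lid. After that I let go, backed the arm off and handed the job in at about 14 s of the 67 s allowed.

- **Press on the lid:** Free turning took about 5.5 N at the handle. At contact the pull rose, and it ended at about 10.6 N. By the rule given that would be about 12–13 N on the lid, slightly over the 10 N asked. Crank friction keeps at most about 12 N once released. I did not measure the force on the lid after release.
- **Last pictures:**
  - The pawl lies back clear of the wheel.
  - The crank stayed where I left it.
  - The ram top is 20.7 mm lower than at the start.
  - The jar looks whole and nothing looks disturbed in the close-up of the press; I did not check each bystander separately.
  - The wrist force is near zero with the gripper away from everything.
- **Disagreement:** The cameras showed the fingertips about 38 mm higher than the reported TCP. My first attempt to grip the pawl handle closed on air because of this. I then worked from the images and the felt force, and both later grips held.

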